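Clamp the casting mould and flip its sign to ready

ROBOT

A 7-joint arm with a two-finger parallel gripper is mounted at the origin on the work surface. World frame = base frame: x ahead of the robot, y to its left, z up, the work surface at z = 0. Lengths are in m, angles in rad, forces in N, time in s.
With the tool pointing down it reaches from about 0.425 to 0.875 m from the base axis. Payload 8.4 kg.
Tool frame: the origin (TCP) lies midway between the tips of the shut fingers; the grasp point (between the pads) lies 19 mm behind it (manip.tcp_to_grasp is the distance from the TCP to the grasp point, in m); z points along the fingers, y is the line along which they close (so a half turn about z gives the same grasp; the last joint's range is limited). The gripper opens to 87 mm and grips with 3 to 60 N. Pads are 19 mm wide; open, the fingers measure 117 mm over their backs; the gripper's body (75 mm by 190 mm) begins 51 mm behind the grasp point.
Start: joints at [1.188, 0.333, 0.04, 1.465, -0.013, 1.343, -0.059], TCP at [0.182, -0.624, 0.223] pointing down, gripper open.
Joint ranges: [-2.58, 2.58], [-0.38, 2.09], [-1.3, 1.39], [0.25, 2.4], [-1.5, 4.64], [0.08, 2.09], [-2.65, 2.65]. Speed limits (rad/s): [2.22, 2.22, 2.79, 2.79, 3.14, 3.14, 3.14].

INTERFACE

Orientations are given as a unit quaternion [w, x, y, z].
In Python, from workcell import manip, viewer, workorder gives the robot as it stands.
- The arm moves only by the tool jog_arm, never from a script. Its argument "plan" is a list of rows, each a list of 7 numbers: the turn, a rotation vector about the tool's x, y, z in rad, then the shift along the tool's x, y, z in m, then the gripper's target within -1 to 1 (shut at 1, half-way at 0, fully open at -1). In form: [[ax, ay, az, x, y, z, hand], ...]. A call has 1 to 20 rows; each row is the pose to reach, as a shift and turn from the pose commanded when the call began, along the tool's axes at that moment; what a row does not reach only later rows make up. A row lasts 1/12 s, in which the tool goes at most 41.7 mm and 7.16 degrees, less where a joint would pass 70% of its speed; a pose out of reach is approached as far as the arm can. A call with a gripper value outside its range is refused whole. The fingers move at their own pace and stop on an object; "newtons" is the grip in N (left out, the last holds). Time passes only in rows, so rows that repeat a pose let the fingers close. It gives the time, the measured TCP pose, the force, the opening and the grip force at its end, in the units of the state.
- manip.read_state(): the state, without advancing time (a new reading comes with each control period).
- viewer.snapshot(name): name is "side" or "top"; returns a dict with "img" (480x640x3 uint8, blue, green, red), "fov_y" (degrees; the focal length in pixels is half the picture's height over the tangent of half this angle, whatever the lens; pixels are square), "cx", "cy" (the principal point, pixels), "R" (3x3) and "t" (3): a world point X has camera coordinates R X + t. Camera axes: x right, y down, z forward; pixel columns grow to the right and rows downward; lengths in m; the calibration is good to about 2 mm. A picture is of the moment at which its call begins. There is no depth.
- workorder.sign_off(): hands the job in; it is judged then, once.
The state is a dict: "t": time; "q": joint angles; "qvel": joint speeds; "joint_efforts": joint torques, N m; "tool_pos": TCP position; "tcp_rot": TCP orientation; "force": force on the tool from outside, world axes, zero at the start; "wrist_torque": the same for the moment, N m; "gripper_width": finger opening in m; "grip_force": force on a finger pad.
Only numpy, scipy, OpenCV 4.12 (cv2) and the standard library are available. Lean on these libraries where they do the work, as an engineer would, in place of code of your own. Each camera call takes 0.05 s, during which the arm holds its last target. There are 200 camera calls.

TASK

Close up the plaster casting mould: turn both black clamp knobs on top of it clockwise until they reach their end stops. Then spin the two-sided sign beside it half a turn, so that its orange face is fully up and lies level, to show that the mould is ready to pour, and let go. Leave the vase, the glaze jar and the bowl where they stand.

Things in the scene. Friction and masses are not known exactly. Their poses are not given: they have to be found in the camera images.
- mould: Two-part white plaster mould on a wooden board with a wooden deck on top, fixed to the bench; board 150 x 250 mm, deck 130 x 240 mm with its upper face 98 mm above the bench. Origin on the bench under its centre; x across the short side, y along the long side, z up. The two clamp knobs stand on the deck on its long centre line, at y = -75 mm (clamp_a) and y = +75 mm (clamp_b); a flush dark pour hole lies between them.
- clamp_a_grip (a point): Clamp knob A's grip point, on its vertical turning axis, 133 mm above the bench. The knob has a black bar grip 70 mm long, 16 mm thick and 34 mm high (114 to 148 mm above the bench), with a yellow mark at one end of its top; below the bar is a 40 mm disc. x points along the bar to the yellow end, z up.
- clamp_a (a joint): Angle of clamp knob A in rad: grows as the knob turns clockwise seen from above, end stop at 1.57 (done), where the bar lies along the long centre line of the mould with its yellow end towards -y of the mould; at 0 the yellow end points along +x of the mould. It starts 0.9 to 1.4 rad short of the stop. Stays where it is left; turning takes about 0.06 N m.
- clamp_b_grip (a point): Clamp knob B's grip point; same knob and axes as A.
- clamp_b (a joint): Angle of clamp knob B in rad, as for A: clockwise grows, end stop at 1.57 with the yellow end towards -y of the mould, starts 0.9 to 1.4 rad short.
- sign: Fixed sign stand: dark wooden base 130 x 200 x 12 mm with two posts (26 x 14 mm, tops 142 mm above the bench) at y = -86 and +86 mm, which carry the tile's level axle 130 mm above the bench. Origin on the bench under its centre; y along the axle, x (square to the axle, level) points away from the robot, z up.
- tile_center (a point): Centre of the sign tile, on its axle, 130 mm above the bench. The tile is 120 mm (across the axle, 60 mm to either side of it) x 140 mm (along the axle) x 10 mm thick, pivoted on the axle through its middle; z points out of its blue face (white ring), the other face is orange (white bar); y along the axle. It has 118 mm of free space between axle and base, and 158 mm between the posts.
- tile (a joint): Turn of the tile about the stand's y axis in rad: 0 is level with the blue face up (start: within 0.3 of it), and it can turn either way to an end stop at +3.14 or -3.14, where it lies level with the orange face up. It grows as the edge on the stand's +x side goes down, and falls as the edge on the -x side (towards the robot) goes down. Balanced, with a little friction (about 0.035 N m): it stays at the angle where it is left.
- vase: Bystander: unfired grey-green clay vase, 80 mm across, 112 mm high, origin at the centre of its foot.
- glaze_jar: Bystander: closed jar with a blue cap, 70 mm across, 90 mm high, origin at the centre of its foot.
- bowl: Bystander: blue bowl, 80 mm across, 45 mm high, origin at the centre of its foot.

How it is judged:
By the outcome, as a careful person would: the job done as asked, in the order asked, and still so for the second after the job is handed in, with the robot touching nothing.
It also fails if it takes over 69 s, if anything falls off the work surface, if the arm or the gripper's body presses on something with over 40 N, if the wrist force passes 120 N, or if a joint passes its speed limit or range.

## Working session

There is one attempt and no reset: what is moved stays moved. The work goes in short steps, Python scripts to look and compute and a tool call to move; the robot and the scene stay as the last step left them, time stands still between calls to the robot, and variables do not carry over. Pictures are saved under pics/ and viewed, at most 10 in all, crops included, and the job is handed in when it is done.

Besides the shell and the picture viewer there is one more tool, called after "Call:" as a command line: name --pt "numbers of a row" for each row, then --argument value for the rest. jog_arm: Moves the arm, as the interface text tells. Its arguments: {"type":"object","properties":{"plan":{"type":"array"},"newtons":{"type":"number"}},"required":["plan"]}

```bash
mkdir -p pics; ls
python3 - <<'E'
from workcell import manip, viewer
import cv2, pickle
d={}
for n in("side","top"):
    s=viewer.snapshot(n); d[n]=s; cv2.imwrite(f"pics/{n}0.png",s["img"]); print(n,s["fov_y"],s["cx"],s["cy"],s["R"],s["t"])
pickle.dump(d,open("snap0.pkl","wb"))
print(manip.read_state())
E
```

```text
pics
side 55.53761084404077 324.61317767963635 240.4796712066357 [[-0.84806387 -0.52984531 -0.0071844 ]
 [-0.35812929  0.58310487 -0.72919964]
 [ 0.39055227 -0.61583493 -0.6842633 ]] [0.49816317 0.29256751 0.71573816]
top 51.56416401698879 316.68170538151077 235.75184847720172 [[-0.0192019  -0.99960905  0.02032303]
 [-0.98915676  0.01603309 -0.14598576]
 [ 0.14560284 -0.02290586 -0.98907792]] [-0.00768519  0.61085932  0.92838246]
{'t': 0.1, 'q': array([ 1.18780165,  0.33383837,  0.03986667,  1.46615814, -0.01340192,
        1.34331008, -0.05848187]), 'qvel': array([-0.00153107, -0.00099618, -0.00177742, -0.00401078, -0.00041083,
        0.00178206,  0.0007318 ]), 'joint_efforts': array([ 4.46169666e-03, -6.57808328e+01,  1.34037729e+00, -4.04705358e+01,
       -5.96894813e-02,  4.09906986e-02,  9.11141456e-05]), 'tool_pos': array([ 0.18186371, -0.62360466,  0.22176142]), 'tcp_rot': array([-7.08754642e-04,  9.89948580e-01,  1.41425896e-01, -1.47971649e-04]), 'force': array([-0.13999047, -0.19724182,  0.39720362]), 'wrist_torque': array([-0.01038631, -0.03923337,  0.00648626]), 'grip_force': 0.0, 'gripper_width': 0.08722197662627733}
```

View pics/side0.png

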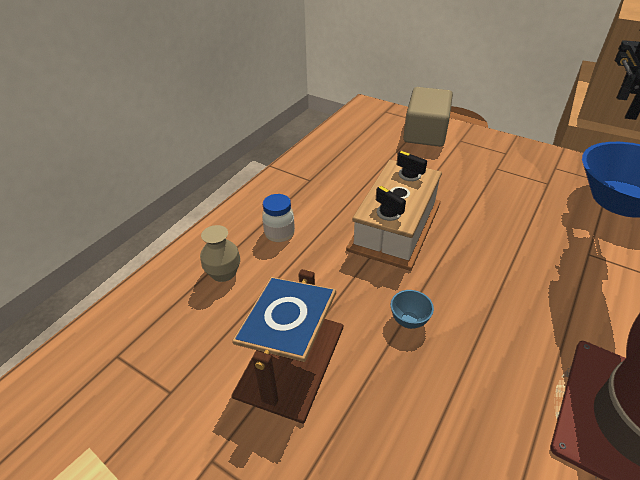

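View pics/top0.png

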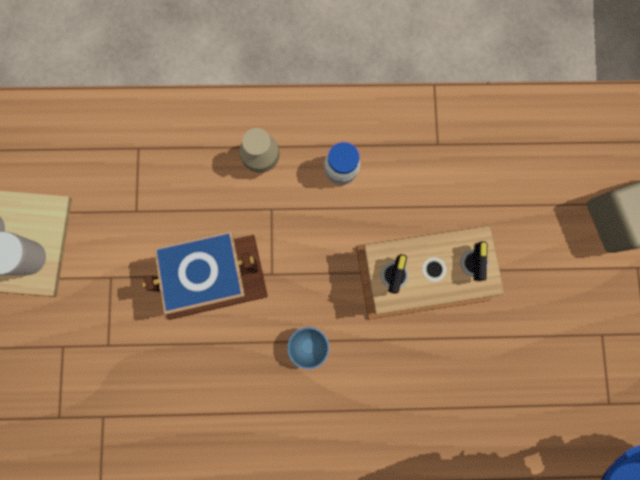

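The side view shows the sign at about (285,315) and the knobs at about (390,200) and (410,165). The top view shows the sign at (200,272) and the knobs at (398,273) and (480,262). Next I'll enlarge both areas.

Run:
```python
import pickle,cv2,numpy as np
d=pickle.load(open("snap0.pkl","rb"))
c=lambda n,x,y,w,h,f:cv2.resize(d[n]["img"][y:y+h,x:x+w],(w*f,h*f),interpolation=cv2.INTER_CUBIC)
a=c("top",355,220,155,100,5); cv2.imwrite("pics/c1.png",a)
b=c("side",340,140,110,130,4); e=c("side",228,262,120,160,3)
o=np.zeros((520,800,3),np.uint8); o[:,:440]=b; o[:480,440:800]=e; cv2.imwrite("pics/c2.png",o)
cv2.imwrite("pics/c3.png",c("top",140,225,130,95,6))
```

```text
(no output)
```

View pics/c1.png

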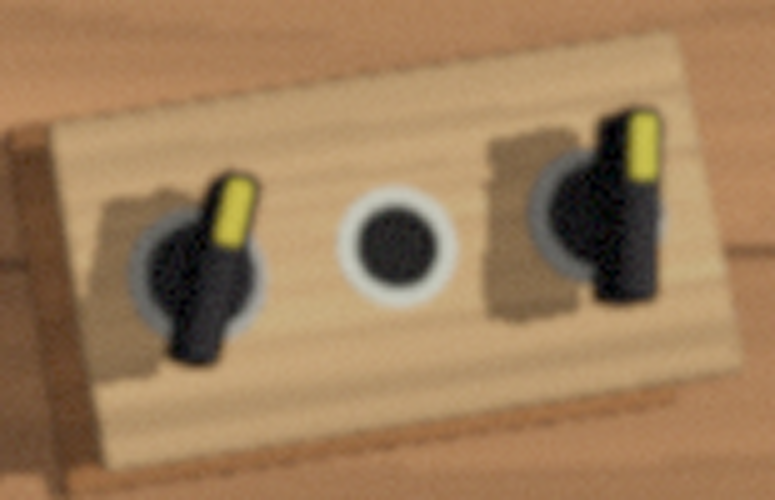

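View pics/c2.png

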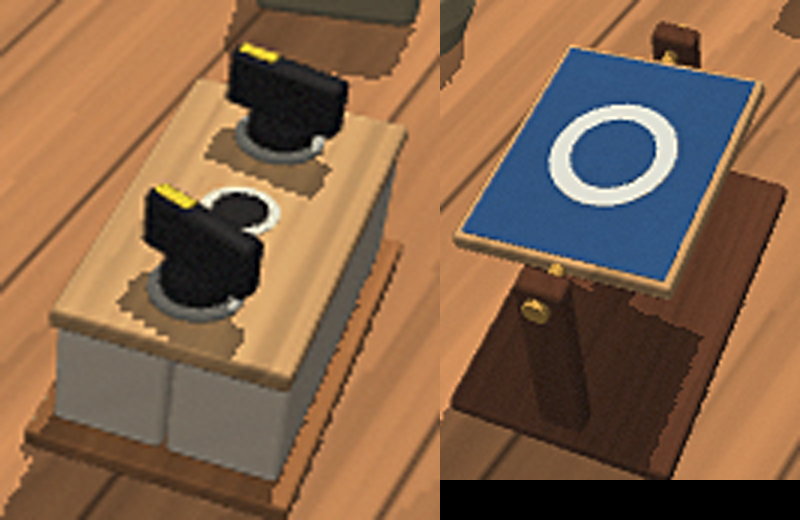

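View pics/c3.png

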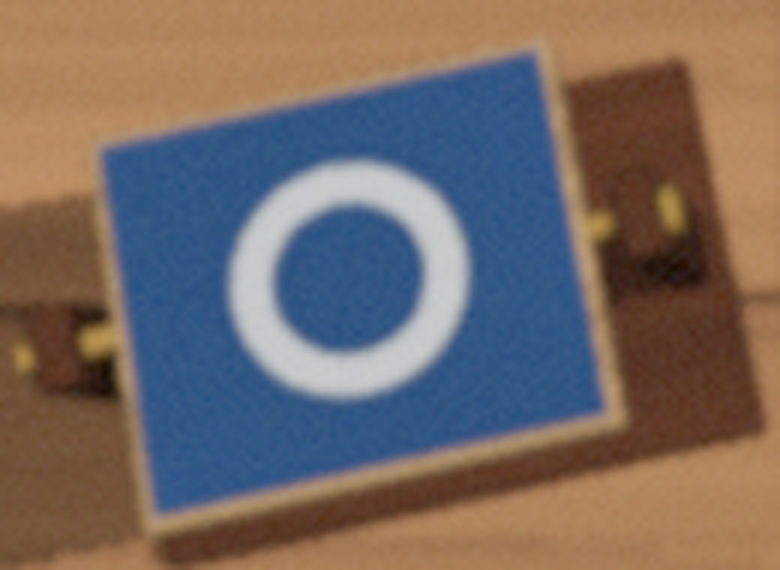

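The crops give these full-resolution corner positions. Deck corners: top crop (52,125), (677,32), (742,365), (107,468), and side crop (52,320), (195,82), (407,130), (288,383). The ring centre is at (349,279) in the top crop and (613,155) in the side crop. Triangulating next.

```bash
cat > h.py <<'E'
import numpy as np,cv2
def P(s):
    f=240/np.tan(np.radians(s["fov_y"])/2)
    return np.array([[f,0,s["cx"]],[0,f,s["cy"]],[0,0,1]])@np.c_[s["R"],s["t"]]
def tri(d,a,b):
    a=np.array(a,float).reshape(-1,2);b=np.array(b,float).reshape(-1,2)
    X=cv2.triangulatePoints(P(d["top"]),P(d["side"]),a.T,b.T);X=(X[:3]/X[3]).T
    err=[max(np.linalg.norm(cv2.convertPointsFromHomogeneous((P(d[n])@np.r_[x,1])[None])[0,0]-p) for n,p in(("top",u),("side",v))) for x,u,v in zip(X,a,b)]
    return X,np.array(err)
def yellow(img,box):
    x,y,w,h=box;m=cv2.inRange(cv2.cvtColor(img[y:y+h,x:x+w],cv2.COLOR_BGR2HSV),(22,150,110),(34,255,255))
    p=cv2.moments(m,True);return [x+p["m10"]/p["m00"],y+p["m01"]/p["m00"]]
E
python3 - <<'E'
import pickle;from h import *
np.set_printoptions(precision=4,suppress=True)
d=pickle.load(open("snap0.pkl","rb"))
T=lambda l,o,f:np.array(l)/f+o
X,e=tri(d,T([(52,125),(677,32),(742,365),(107,468)],(355,220),5),T([(52,320),(195,82),(407,130),(288,383)],(340,140),4));print(X,e)
ye=tri(d,[yellow(d["top"]["img"],(380,245,40,40)),yellow(d["top"]["img"],(460,235,40,40))],[yellow(d["side"]["img"],(370,180,35,20)),yellow(d["side"]["img"],(395,145,30,18))]);print("yellow b,a",ye)
c=X.mean(0);yv=(X[0]+X[3]-X[1]-X[2])[:2];yv/=np.linalg.norm(yv);print("mould c",c,"yaw",np.arctan2(-yv[0],yv[1]), "len",np.linalg.norm(X[0]-X[1]),np.linalg.norm(X[0]-X[3]))
for n,s,k in(("b",1,0),("a",-1,1)):
    K=c[:2]+s*.075*yv; r=ye[0][k,:2]-K; print(n,K,"bar ang",np.arctan2(r[1],r[0]),"r",np.linalg.norm(r))
o=np.array([140,225]);q=np.array([228,262])-np.array([440/3,0])
B,e=tri(d,T([(103,150),(540,52),(607,410),(157,513),(349,279)],o,6),T([(463,237),(572,50),(755,88),(668,282),(613,155)],q,3));print("tile",B,e)
xv=B[0]+B[1]-B[2]-B[3];yv=B[0]+B[3]-B[1]-B[2];print("yaw",np.arctan2(xv[1],xv[0]),np.arctan2(-yv[0],yv[1]),"tilt",np.arctan2(-xv[2],np.hypot(*xv[:2])),"ytilt",yv[2]/np.linalg.norm(yv))
# bystanders: rough, top view at rim height
for n,u,z in(("vase",(257,145),.1),("jar",(344,158),.09),("bowl",(308,348),.045)):
    p=P(d["top"]);A=np.c_[p[:,:2],-np.array([*u,1.])];print(n,np.linalg.solve(A,-p[:,3]-p[:,2]*z)[:2])
E
```

```text
[[ 0.5852 -0.1087  0.0856]
 [ 0.6175 -0.3458  0.0882]
 [ 0.4903 -0.3611  0.0902]
 [ 0.4584 -0.1239  0.0899]] [0.2398 0.4226 0.6245 0.0444]
yellow b,a (array([[ 0.5468, -0.1626,  0.1479],
       [ 0.5672, -0.3082,  0.1467]]), array([0.0096, 0.2126]))
mould c [ 0.5379 -0.2349  0.0885] yaw 0.13454676755142472 len 0.23931894598224934 0.12786535599334153
b [ 0.5278 -0.1606] bar ang -0.10749426849332383 r 0.019101014031453367
a [ 0.5479 -0.3092] bar ang 0.05260656223039576 r 0.019300420883249885
tile [[0.5782 0.2682 0.1221]
 [0.6055 0.1387 0.1249]
 [0.4978 0.1166 0.1361]
 [0.4701 0.2444 0.1388]
 [0.5379 0.1925 0.1333]] [0.0252 0.2724 0.3049 0.9853 0.1557]
yaw 0.20940262621718658 0.21062720688751327 tilt 0.12569493676168467 ytilt -0.00028068447098936536
vase [0.778  0.0924]
jar [ 0.7535 -0.0726]
bowl [0.3959 0.0021]
```

Run:
```python
import pickle;from h import *
np.set_printoptions(precision=4,suppress=True)
d=pickle.load(open("snap0.pkl","rb"))
print(tri(d,[397/5+355,247/5+220],[241/4+340,211/4+140]))
def pl(n,u,z):
    p=P(d[n]);A=np.c_[p[:,:2],-np.array([*u,1.])];return np.linalg.solve(A,-p[:,3]-p[:,2]*z)[:2]
for n,l in(("top",[(397/5+355,247/5+220)]),("side",[(241/4+340,211/4+140)])):print(n,[pl(n,u,.098) for u in l])
print("deck centre top z.098",np.mean([pl("top",(a/5+355,b/5+220),.098) for a,b in[(52,125),(677,32),(742,365),(107,468)]],0))
# bar top corners, black component segmented in top view, knob A/B top ends at z .148
print("bar B ends",pl("top",(237/5+355,175/5+220),.148),pl("top",(190/5+355,345/5+220),.148))
print("bar A ends",pl("top",(645/5+355,109/5+220),.148),pl("top",(628/5+355,280/5+220),.148))
```

```text
(array([[ 0.5366, -0.2337,  0.095 ]]), array([0.1762]))
top [array([ 0.5367, -0.2329])]
side [array([ 0.5348, -0.2302])]
deck centre top z.098 [ 0.5372 -0.2325]
bar B ends [ 0.5591 -0.1651] [ 0.5004 -0.1462]
bar A ends [ 0.5799 -0.3101] [ 0.52 -0.3 ]
```

```bash
cat > g.py <<'E'
import sys,numpy as np
from scipy.spatial.transform import Rotation as R
from workcell import manip
s=manip.read_state();w=s["tcp_rot"];Q=R.from_quat([*w[1:],w[0]])
def psi():
    x=Q.as_matrix()[:,0];return np.arctan2(x[1],x[0])
def go(x,y,z,ps,pitch=0):
    # tool down, yaw ps; extra pitch about world horizontal tool y
    T=R.from_euler("z",ps)*R.from_euler("x",np.pi)*R.from_euler("y",pitch)
    print("shift",np.round(Q.inv().apply(np.array([x,y,z])-s["tool_pos"]),4),"turn",np.round((Q.inv()*T).as_rotvec(),4))
if __name__=="__main__":
    print("t",s["t"],"pos",s["tool_pos"].round(4),"psi",round(psi(),4),"q",s["q"].round(3),"w",round(s["gripper_width"],4),"F",s["force"].round(2),"M",s["wrist_torque"].round(2))
    if len(sys.argv)>1: go(*map(float,sys.argv[1:]))
E
python3 g.py .5463 -.3065 .23 3.022
```

```text
t 0.1 pos [ 0.1819 -0.6236  0.2218] psi 0.2838 q [ 1.188  0.334  0.04   1.466 -0.013  1.343 -0.058] w 0.0872 F [-0.14 -0.2   0.4 ] M [-0.01 -0.04  0.01]
shift [ 0.4386 -0.2024 -0.008 ] turn [-5.0000e-04 -2.0000e-03 -2.7382e+00]
```

Call:
jog_arm --pt "0 -0.002 -0.12 0 0 -0.03 -1" --pt "0 -0.002 -2.738 0.4386 -0.2024 -0.02 -1" --pt "0 -0.002 -2.738 0.4386 -0.2024 -0.02 -1" --pt "0 -0.002 -2.738 0.4386 -0.2024 -0.02 -1" --pt "0 -0.002 -2.738 0.4386 -0.2024 -0.02 -1" --pt "0 -0.002 -2.738 0.4386 -0.2024 -0.02 -1" --pt "0 -0.002 -2.738 0.4386 -0.2024 -0.02 -1" --pt "0 -0.002 -2.738 0.4386 -0.2024 -0.02 -1" --pt "0 -0.002 -2.738 0.4386 -0.2024 -0.02 -1" --pt "0 -0.002 -2.738 0.4386 -0.2024 -0.02 -1" --pt "0 -0.002 -2.738 0.4386 -0.2024 -0.02 -1" --pt "0 -0.002 -2.738 0.4386 -0.2024 -0.02 -1" --pt "0 -0.002 -2.738 0.4386 -0.2024 -0.02 -1" --pt "0 -0.002 -2.738 0.4386 -0.2024 -0.02 -1" --pt "0 -0.002 -2.738 0.4386 -0.2024 -0.02 -1" --pt "0 -0.002 -2.738 0.4386 -0.2024 -0.02 -1" --pt "0 -0.002 -2.738 0.4386 -0.2024 -0.02 -1" --pt "0 -0.002 -2.738 0.4386 -0.2024 -0.02 -1" --pt "0 -0.002 -2.738 0.4386 -0.2024 -0.02 -1" --pt "0 -0.002 -2.738 0.4386 -0.2024 -0.02 -1" --newtons 15

```text
t: 1.77
tool_pos: [0.5461, -0.3068, 0.2421]
tcp_rot: [-0.0, 0.177, 0.984, -0.001]
force: [-0.6, -0.0, -0.7]
gripper_width: 0.087
grip_force: 0.0
```

```bash
python3 g.py .5463 -.3065 .119 3.022
```

```text
t 1.7667 pos [ 0.5461 -0.3068  0.2421] psi 2.7849 q [ 0.861  0.325 -0.537  1.474  0.168  1.389  1.531] w 0.087 F [-0.58 -0.02 -0.7 ] M [ 0.04 -0.17  0.03]
shift [-1.000e-04  5.000e-04  1.231e-01] turn [-0.0013 -0.0005 -0.2371]
```

Call:
jog_arm --pt "0 0 -0.12 0 0 0.03 -1" --pt "0 0 -0.237 0 0 0.06 -1" --pt "0 0 -0.237 0 0 0.08 -1" --pt "0 0 -0.237 0 0 0.1 -1" --pt "0 0 -0.237 0 0 0.123 -1" --pt "0 0 -0.237 0 0 0.123 -1" --pt "0 0 -0.237 0 0 0.123 -1" --pt "0 0 -0.237 0 0 0.123 0.4" --pt "0 0 -0.237 0 0 0.123 1" --pt "0 0 -0.237 0 0 0.123 1" --pt "0 0 -0.237 0 0 0.123 1" --pt "0 0 -0.237 0 0 0.123 1" --pt "0 0 -0.237 0 0 0.123 1" --pt "0 0 -0.237 0 0 0.123 1" --pt "0 0 -0.237 0 0 0.123 1" --pt "0 0 -0.237 0 0 0.123 1" --pt "0 0 -0.237 0 0 0.123 1" --newtons 15

```text
t: 3.18
tool_pos: [0.5464, -0.3071, 0.1196]
tcp_rot: [-0.0, 0.063, 0.998, -0.001]
force: [-0.3, 0.5, 0.1]
gripper_width: 0.0282
grip_force: 0.0
```

```bash
python3 g.py .5463 -.3065 .119 1.705; python3 -c "
from workcell import viewer;import cv2
i=viewer.snapshot('side')['img'][100:250,320:480];cv2.imwrite('pics/a1.png',cv2.resize(i,None,fx=4,fy=4))"
```

```text
t 3.1833 pos [ 0.5464 -0.3071  0.1196] psi 3.0157 q [ 0.876  0.415 -0.554  1.625  0.234  1.168  1.712] w 0.0282 F [-0.27  0.54  0.13] M [ 0.11 -0.15 -0.03]
shift [0.0001 0.0006 0.0006] turn [-1.3000e-03  1.1000e-03  1.3107e+00]
```

View pics/a1.png

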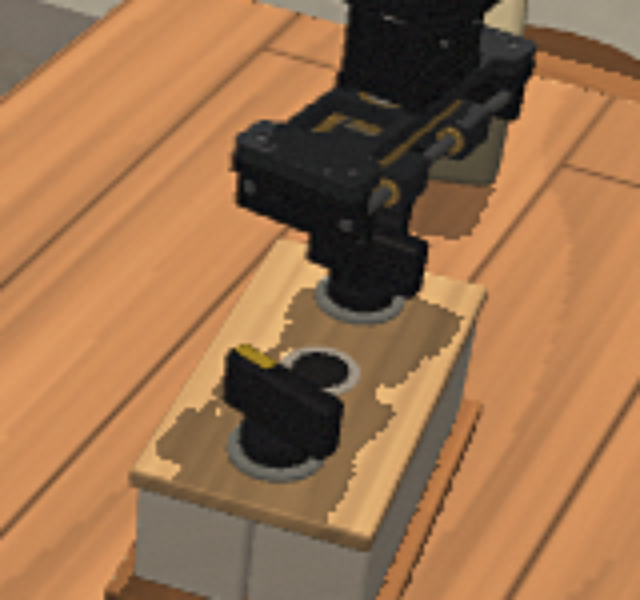

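The gripper is centred over knob A at about (375,265) in the crop, and the fingers are still closing. I'll finish the grip.

Call:
jog_arm --pt "0 0 0 0 0 0 1" --pt "0 0 0 0 0 0 1" --pt "0 0 0 0 0 0 1" --pt "0 0 0 0 0 0 1" --pt "0 0 0 0 0 0 1" --newtons 20

```text
t: 3.65
tool_pos: [0.5465, -0.3065, 0.1195]
tcp_rot: [0.0, 0.063, 0.998, -0.001]
force: [0.2, 3.2, 0.2]
gripper_width: 0.0159
grip_force: 20.0
```

```bash
python3 g.py .5463 -.3065 .119 1.705
```

```text
t 3.65 pos [ 0.5465 -0.3065  0.1195] psi 3.0163 q [ 0.875  0.415 -0.555  1.625  0.234  1.168  1.712] w 0.0159 F [0.16 3.18 0.19] M [ 0.82 -0.21  0.05]
shift [ 0.0002 -0.      0.0005] turn [-8.0000e-04  8.0000e-04  1.3113e+00]
```

Call:
jog_arm --pt "0 0 0.11 0 0 0 1" --pt "0 0 0.22 0 0 0 1" --pt "0 0 0.33 0 0 0 1" --pt "0 0 0.44 0 0 0 1" --pt "0 0 0.55 0 0 0 1" --pt "0 0 0.66 0 0 0 1" --pt "0 0 0.77 0 0 0 1" --pt "0 0 0.88 0 0 0 1" --pt "0 0 0.99 0 0 0 1" --pt "0 0 1.1 0 0 0 1" --pt "0 0 1.18 0 0 0 1" --pt "0 0 1.24 0 0 0 1" --pt "0 0 1.28 0 0 0 1" --pt "0 0 1.31 0 0 0 1" --pt "0 0 1.33 0 0 0 1" --pt "0 0 1.33 0 0 0 1"

```text
t: 4.98
tool_pos: [0.5472, -0.3058, 0.1195]
tcp_rot: [0.0, 0.665, 0.747, 0.0]
force: [3.5, 4.4, -1.6]
gripper_width: 0.0161
grip_force: 20.0
```

```bash
python3 g.py .5463 -.3065 .119 1.705
```

```text
t 4.9833 pos [ 0.5472 -0.3058  0.1195] psi 1.6859 q [ 0.702  0.38  -0.33   1.634  0.132  1.149  0.454] w 0.0161 F [ 3.46  4.44 -1.58] M [ 0.99 -0.72  0.12]
shift [-0.0006 -0.001   0.0005] turn [ 0.0008  0.0006 -0.0191]
```

Call:
jog_arm --pt "0 0 0.03 0 0 0 1" --pt "0 0 0.06 0 0 0 1" --pt "0 0 0.06 0 0 0 1" --pt "0 0 0.06 0 0 0 1"

```text
t: 5.32
tool_pos: [0.5472, -0.3061, 0.1196]
tcp_rot: [0.001, 0.687, 0.727, -0.0]
force: [3.2, 4.8, -1.3]
gripper_width: 0.0165
grip_force: 20.0
```

```bash
python3 g.py
```

```text
t 5.3167 pos [ 0.5472 -0.3061  0.1196] psi 1.6281 q [ 0.694  0.379 -0.321  1.635  0.129  1.148  0.399] w 0.0165 F [ 3.23  4.77 -1.26] M [ 0.87 -0.87  0.48]
```

Call:
jog_arm --pt "0 0 0.06 0 0 0 -1" --pt "0 0 0.06 0 0 0 -1" --pt "0 0 0.06 0 0 0 -1" --pt "0 0 0.06 0 0 0 -1" --pt "0 0 0.06 0 0 0 -1" --pt "0 0 0.06 0 0 -0.03 -1" --pt "0 0 0.06 0 0 -0.07 -1"

```text
t: 5.9
tool_pos: [0.544, -0.3064, 0.1866]
tcp_rot: [-0.003, 0.709, 0.706, -0.002]
force: [0.2, 0.0, -0.3]
gripper_width: 0.0555
grip_force: 0.0
```

```bash
python3 g.py .5265 -.158 .19 2.88
```

```text
t 5.9 pos [ 0.544  -0.3064  0.1866] psi 1.5664 q [ 0.692  0.327 -0.314  1.559  0.105  1.279  0.358] w 0.0555 F [ 0.22  0.02 -0.32] M [-0.08 -0.21  0.03]
shift [ 0.1483 -0.0181 -0.003 ] turn [-0.0045 -0.0057 -1.3136]
```

Call:
jog_arm --pt "0 0 -0.12 0.03 -0.004 -0.01 -1" --pt "0 0 -0.24 0.06 -0.008 -0.01 -1" --pt "-0.002 -0.003 -1.314 0.1483 -0.0181 -0.003 -1" --pt "-0.002 -0.003 -1.314 0.1483 -0.0181 -0.003 -1" --pt "-0.002 -0.003 -1.314 0.1483 -0.0181 -0.003 -1" --pt "-0.002 -0.003 -1.314 0.1483 -0.0181 -0.003 -1" --pt "-0.002 -0.003 -1.314 0.1483 -0.0181 -0.003 -1" --pt "-0.002 -0.003 -1.314 0.1483 -0.0181 -0.003 -1" --pt "-0.002 -0.003 -1.314 0.1483 -0.0181 -0.003 -1" --pt "-0.002 -0.003 -1.314 0.1483 -0.0181 -0.003 -1" --pt "-0.002 -0.003 -1.314 0.1483 -0.0181 -0.003 -1" --pt "-0.002 -0.003 -1.314 0.1483 -0.0181 -0.003 -1" --pt "-0.002 -0.003 -1.314 0.1483 -0.0181 -0.003 -1"

```text
t: 6.98
tool_pos: [0.5289, -0.1589, 0.1924]
tcp_rot: [0.002, 0.132, 0.991, -0.001]
force: [-0.4, -0.2, 0.5]
gripper_width: 0.0873
grip_force: 0.0
```

```bash
python3 g.py .5265 -.158 .119 2.88
```

```text
t 6.9833 pos [ 0.5289 -0.1589  0.1924] psi 2.8772 q [ 0.692  0.194 -0.543  1.727  0.108  1.246  1.43 ] w 0.0873 F [-0.36 -0.16  0.48] M [ 0.04 -0.13 -0.  ]
shift [0.0028 0.0003 0.0733] turn [-0.0019  0.0037 -0.0028]
```

Call:
jog_arm --pt "0 0 0 0.002 0 0.03 -1" --pt "0 0 0 0.002 0 0.055 -1" --pt "0 0 0 0.002 0 0.073 0" --pt "0 0 0 0.002 0 0.073 1" --pt "0 0 0 0.002 0 0.073 1" --pt "0 0 0 0.002 0 0.073 1" --pt "0 0 0 0.002 0 0.073 1" --pt "0 0 0 0.002 0 0.073 1" --pt "0 0 0 0.002 0 0.073 1" --pt "0 0 0 0.002 0 0.073 1" --pt "0 0 0 0.002 0 0.073 1" --pt "0 0 0 0.002 0 0.073 1" --pt "0 0 0 0.002 0 0.073 1" --pt "0 0 0 0.002 0 0.073 1" --pt "0 0 0 0.002 0 0.073 1" --pt "0 0 0 0.002 0 0.073 1" --pt "0 0 0 0.002 0 0.073 1" --newtons 20

```text
t: 8.4
tool_pos: [0.5274, -0.1578, 0.1193]
tcp_rot: [0.002, 0.13, 0.991, -0.001]
force: [-0.1, 2.2, 1.6]
gripper_width: 0.0161
grip_force: 20.0
```

```bash
python3 g.py .5265 -.158 .119 1.62
```

```text
t 8.4 pos [ 0.5274 -0.1578  0.1193] psi 2.8801 q [ 0.679  0.256 -0.537  1.816  0.147  1.105  1.4  ] w 0.0161 F [-0.12  2.24  1.57] M [ 0.62 -0.16 -0.03]
shift [ 0.0008 -0.0004  0.0003] turn [1.1000e-03 4.0000e-03 1.2601e+00]
```

Call:
jog_arm --pt "0 0 0.11 0 0 0 1" --pt "0 0 0.22 0 0 0 1" --pt "0 0 0.33 0 0 0 1" --pt "0 0 0.44 0 0 0 1" --pt "0 0 0.55 0 0 0 1" --pt "0 0 0.66 0 0 0 1" --pt "0 0 0.77 0 0 0 1" --pt "0 0 0.88 0 0 0 1" --pt "0 0 0.99 0 0 0 1" --pt "0 0 1.1 0 0 0 1" --pt "0 0 1.16 0 0 0 1" --pt "0 0 1.2 0 0 0 1" --pt "0 0 1.24 0 0 0 1" --pt "0 0 1.26 0 0 0 1" --pt "0 0 1.26 0 0 0 1"

```text
t: 9.65
tool_pos: [0.5277, -0.1582, 0.1194]
tcp_rot: [0.002, 0.69, 0.724, 0.0]
force: [2.5, 0.3, -0.2]
gripper_width: 0.0169
grip_force: 20.0
```

```bash
python3 g.py
```

```text
t 9.65 pos [ 0.5277 -0.1582  0.1194] psi 1.6199 q [ 0.542  0.236 -0.378  1.823  0.1    1.097  0.178] w 0.0169 F [ 2.52  0.26 -0.21] M [ 0.07 -0.54  0.53]
```

Call:
jog_arm --pt "0 0 0 0 0 0 -1" --pt "0 0 0 0 0 0 -1" --pt "0 0 0 0 0 0 -1" --pt "0 0 0 0 0 0 -1" --pt "0 0 0 0 0 0 -1" --pt "0 0 0 0 0 -0.03 -1" --pt "0 0 0 0 0 -0.07 0" --pt "0 0 0 0 0 -0.1 1" --pt "0 0 0 0 0 -0.1 1"

```text
t: 10.4
tool_pos: [0.5299, -0.1586, 0.2261]
tcp_rot: [0.006, 0.69, 0.724, 0.002]
force: [0.4, -0.4, 0.1]
gripper_width: 0.0432
grip_force: 0.0
```

```bash
python3 g.py .5003 .1845 .21 3.352
```

```text
t 10.4 pos [ 0.5299 -0.1586  0.2261] psi 1.6197 q [ 0.554  0.149 -0.382  1.693  0.061  1.297  0.209] w 0.0432 F [ 0.39 -0.37  0.08] M [-0.02 -0.17  0.01]
shift [ 0.3442 -0.0129  0.0138] turn [ 0.0033  0.0146 -1.7323]
```

Call:
jog_arm --pt "0 0.005 -1.732 0.3442 -0.0129 0.006 1" --pt "0 0.005 -1.732 0.3442 -0.0129 0.006 1" --pt "0 0.005 -1.732 0.3442 -0.0129 0.006 1" --pt "0 0.005 -1.732 0.3442 -0.0129 0.006 1" --pt "0 0.005 -1.732 0.3442 -0.0129 0.006 1" --pt "0 0.005 -1.732 0.3442 -0.0129 0.006 1" --pt "0 0.005 -1.732 0.3442 -0.0129 0.006 1" --pt "0 0.005 -1.732 0.3442 -0.0129 0.006 1" --pt "0 0.005 -1.732 0.3442 -0.0129 0.006 1" --pt "0 0.005 -1.732 0.3442 -0.0129 0.006 1" --pt "0 0.005 -1.732 0.3442 -0.0129 0.006 1" --pt "0 0.005 -1.732 0.3442 -0.0129 0.006 1" --pt "0 0.005 -1.732 0.3442 -0.0129 0.006 1" --pt "0 0.005 -1.732 0.3442 -0.0129 0.006 1" --pt "0 0.005 -1.732 0.3442 -0.0129 0.006 1" --pt "0 0.005 -1.732 0.3442 -0.0129 0.006 1"

```text
t: 11.73
tool_pos: [0.4973, 0.185, 0.2122]
tcp_rot: [-0.0, -0.103, 0.995, 0.0]
force: [-0.2, -0.9, 0.2]
gripper_width: 0.0006
grip_force: 0.0
```

```bash
python3 g.py .5003 .1845 .105 3.352;  python3 -c "
from workcell import viewer;import cv2,numpy as np
i=viewer.snapshot('side')['img'][110:410,190:490];j=viewer.snapshot('top')['img'][180:380,120:520]
cv2.imwrite('pics/b1.png',np.vstack([cv2.resize(i[:150,100:],(400,300)),cv2.resize(j[:150],(400,150))])) 
cv2.imwrite('pics/b2.png',np.hstack([cv2.resize(i,(400,400)),cv2.resize(j,None,fx=1,fy=2)]))"
```

```text
t 11.7333 pos [0.4973 0.185  0.2122] psi -2.9351 q [ 0.276  0.169 -0.787  1.736  0.124  1.288  1.239] w 0.0006 F [-0.19 -0.86  0.17] M [ 0.11 -0.14  0.01]
shift [-0.0029 -0.0011  0.1072] turn [ 0.0001 -0.0006 -0.0039]
```

View pics/b2.png

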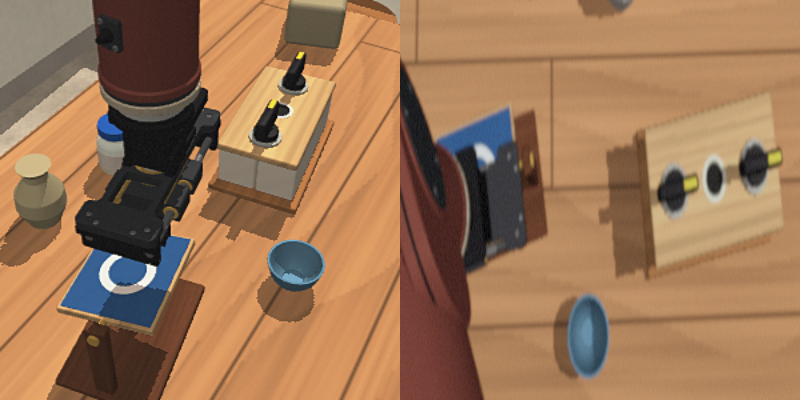

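The press point sits over the tile's near half, and both knob bars lie along the mould's long axis with their yellow ends toward -y. Now I'll push the near edge down.

Call:
jog_arm --pt "0 0 0 -0.003 0 0.03 1" --pt "0 0 0 -0.003 0 0.055 1" --pt "0 0 0 -0.003 0 0.065 1" --pt "0 0 0 -0.003 0 0.072 1" --pt "0 0 0 -0.003 0 0.079 1" --pt "0 0 0 -0.003 0 0.086 1" --pt "0 0 0 -0.003 0 0.093 1" --pt "0 0 0 -0.003 0 0.1 1" --pt "0 0 0 -0.003 0 0.107 1" --pt "0 0 0 -0.003 0 0.107 1" --pt "0 0 0 -0.003 0 0.08 1" --pt "0 0 0 -0.003 0 0.04 1" --pt "0 0 0 -0.003 0 0 1" --pt "0 0 0 -0.003 0 0 1"

```text
t: 13.0
tool_pos: [0.5032, 0.1878, 0.2199]
tcp_rot: [0.005, -0.105, 0.994, 0.001]
force: [1.5, 0.9, -0.4]
gripper_width: 0.0006
grip_force: 0.0
```

```bash
python3 g.py .6157 .209 .212 3.352;  python3 -c "
from workcell import viewer;import cv2,numpy as np
i=viewer.snapshot('side')['img'][230:430,190:390]
cv2.imwrite('pics/b3.png',cv2.resize(i,(400,400)))"
```

```text
t 13.0 pos [0.5032 0.1878 0.2199] psi -2.931 q [ 0.277  0.171 -0.792  1.719  0.128  1.294  1.24 ] w 0.0006 F [ 1.54  0.88 -0.4 ] M [ 0.19 -0.2  -0.01]
shift [-0.1144 -0.0028  0.009 ] turn [0.0007 0.0096 0.0002]
```

View pics/b3.png

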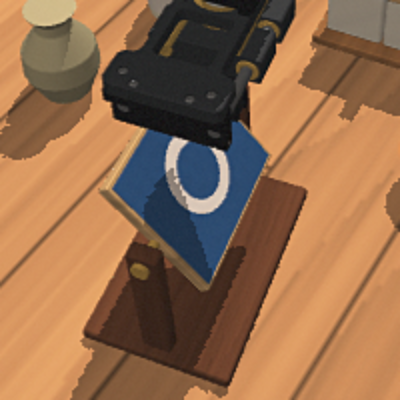

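The tile now leans about 50° with its far edge raised. I'll go round to the far side, sweep that edge back over, then press.

Call:
jog_arm --pt "0 0 0 -0.035 0 0 1" --pt "0 0 0 -0.07 0 0 1" --pt "0 0 0 -0.1 0 0 1" --pt "0 0 0 -0.12 0 0 1" --pt "0 0 0 -0.12 0 0 1" --pt "0 0 0 -0.12 0 0.03 1" --pt "0 0 0 -0.12 0 0.055 1" --pt "0 0 0 -0.12 0 0.055 1" --pt "0 0 0 -0.105 0 0.055 1" --pt "0 0 0 -0.09 0 0.055 1" --pt "0 0 0 -0.08 0 0.055 1" --pt "0 0 0 -0.07 0 0.055 1" --pt "0 0 0 -0.06 0 0.055 1" --pt "0 0 0 -0.05 0 0.055 1" --pt "0 0 0 -0.04 0 0.055 1" --pt "0 0 0 -0.03 0 0.055 1" --pt "0 0 0 -0.02 0 0.055 1" --pt "0 0 0 -0.01 0 0.055 1" --pt "0 0 0 0 0 0.055 1" --pt "0 0 0 0.004 0 0.055 1"

```text
t: 14.72
tool_pos: [0.4946, 0.1847, 0.1572]
tcp_rot: [-0.001, -0.105, 0.994, -0.0]
force: [0.6, 0.8, 1.3]
gripper_width: 0.0004
grip_force: 0.3
```

```bash
python3 g.py .4964 .1836 .135 3.352;  python3 -c "
from workcell import viewer;import cv2,numpy as np
i=viewer.snapshot('side')['img'][230:430,190:390]
cv2.imwrite('pics/b4.png',cv2.resize(i,(400,400)))"
```

```text
t 14.7167 pos [0.4946 0.1847 0.1572] psi -2.931 q [ 0.278  0.217 -0.803  1.812  0.168  1.184  1.204] w 0.0004 F [0.55 0.77 1.26] M [ 0.17 -0.23 -0.03]
shift [-0.0015 -0.0014  0.0222] turn [-0.0005 -0.0011  0.0001]
```

View pics/b4.png

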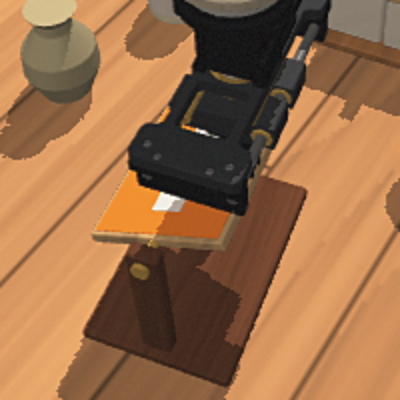

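Orange is now up, with only a small tilt left. Pressing it down to the stop.

Call:
jog_arm --pt "0 0 0 0 0 0.006 1" --pt "0 0 0 0 0 0.011 1" --pt "0 0 0 0 0 0.015 1" --pt "0 0 0 0 0 0.018 1" --pt "0 0 0 0 0 0.02 1" --pt "0 0 0 0 0 0.022 1" --pt "0 0 0 0 0 0.022 1"

```text
t: 15.35
tool_pos: [0.4962, 0.1851, 0.1355]
tcp_rot: [-0.0, -0.105, 0.994, -0.0]
force: [-2.0, -1.0, 3.7]
gripper_width: 0.0005
grip_force: 1.5
```

```bash
python3 g.py
```

```text
t 15.35 pos [0.4962 0.1851 0.1355] psi -2.9313 q [ 0.268  0.244 -0.797  1.834  0.19   1.144  1.187] w 0.0005 F [-2.01 -0.96  3.71] M [-0.08  0.3  -0.09]
```

Call:
jog_arm --pt "0 0 0 0 0 0.001 1" --pt "0 0 0 0 0 0.002 1" --pt "0 0 0 0 0 0.002 1" --pt "0 0 0 0 0 0.002 1"

```text
t: 15.68
tool_pos: [0.4963, 0.1851, 0.1352]
tcp_rot: [-0.0, -0.105, 0.994, -0.001]
force: [-9.4, -4.3, 23.5]
gripper_width: 0.0007
grip_force: 11.7
```

```bash
python3 g.py
```

```text
t 15.6833 pos [0.4963 0.1851 0.1352] psi -2.9313 q [ 0.267  0.244 -0.797  1.834  0.192  1.143  1.185] w 0.0007 F [-9.36 -4.29 23.54] M [-0.93  2.15  0.01]
```

The tile is firmly on its stop. I'll retreat straight up, move clear and verify.

Call:
jog_arm --pt "0 0 0 0 0 -0.003 1" --pt "0 0 0 0 0 -0.01 1" --pt "0 0 0 0 0 -0.04 1" --pt "0 0 0 0 0 -0.08 1" --pt "0 0 0 0 0 -0.12 1" --pt "0 0 0 0 -0.04 -0.14 1" --pt "0 0 0 0 -0.08 -0.14 1" --pt "0 0 0 0 -0.12 -0.14 1" --pt "0 0 0 0 -0.16 -0.14 1" --pt "0 0 0 0 -0.19 -0.14 1" --pt "0 0 0 0 -0.2 -0.14 1" --pt "0 0 0 0 -0.2 -0.14 1" --pt "0 0 0 0 -0.2 -0.14 1"

```text
t: 16.77
tool_pos: [0.538, -0.01, 0.2733]
tcp_rot: [-0.0, -0.105, 0.994, 0.0]
force: [-0.6, 1.1, 0.7]
gripper_width: 0.0004
grip_force: 0.0
```

```bash
python3 g.py;  python3 -c "
from workcell import viewer;import cv2,numpy as np,pickle
d={n:viewer.snapshot(n) for n in('side','top')};pickle.dump(d,open('snap1.pkl','wb'))
cv2.imwrite('pics/f1.png',np.hstack([cv2.resize(d['side']['img'][90:430,190:460],(400,504)),cv2.resize(d['top']['img'][120:380,120:520],(400,260)).repeat(2,0)[:504]]))"
```

```text
t 16.7667 pos [ 0.538  -0.01    0.2733] psi -2.9317 q [ 0.542  0.133 -0.662  1.632  0.082  1.406  1.652] w 0.0004 F [-0.57  1.12  0.73] M [ 0.17 -0.06 -0.07]
```

View pics/f1.png

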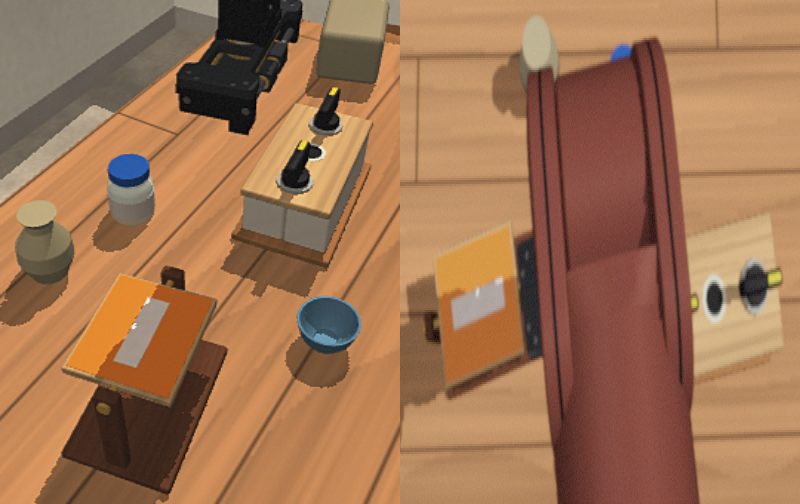

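The picture shows the orange face up at about (140,335), both bars in line with the mould at (328,110) and (295,165), and the vase, jar and bowl where they stood. Handing in.

```bash
python3 -c "
from workcell import workorder;print(workorder.sign_off())"
```

```text
the job is handed in; nothing more can be done
None
```

The job is handed in at about 17 s: both clamp knobs were turned clockwise to their end stops, then the sign was flipped orange face up and pressed onto its end stop. The arm is clear of everything, and the vase, glaze jar and bowl stand where they were.

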